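# Turn the row of recliner parts round, from teardown rack to assembly rack

### The arm

A 6-joint arm with a two-finger parallel gripper is mounted at the origin on the work surface. World frame = base frame: x ahead of the robot, y to its left, z up, the work surface at z = 0. Lengths are in mm, angles in degrees, forces in N, time in s.
With the tool pointing down it reaches from about 275 to 975 mm from the base axis. Payload 8.4 kg.
Tool frame: the origin (TCP) lies midway between the tips of the shut fingers; the grasp point (between the pads) lies 19 mm behind it; x points along the fingers, z is the direction in which the jaws open and shut, and the axes are right-handed (so a half turn about x gives the same grasp; the last joint's range is limited). The gripper opens to 92 mm and grips with 3 to 60 N. Pads are 20 mm wide; open, the fingers measure 128 mm over their backs; the gripper's body (75 mm by 189 mm) begins 69 mm behind the grasp point.
Start: joints at [-67.288, 20.225, 93.587, -0, 66.188, -0.138], TCP at [242.694, -575.958, 214.583] pointing down, gripper open.
Joint ranges: [-150.9, 150.9], [-52.94, 120.26], [3.33, 152.33], [-74.26, 254.26], [0, 154.13], [-172.89, 172.89]. Speed limits (degrees/s): [127.2, 127.2, 159.86, 180, 180, 180].

### API

Orientations are given as a 3x3 rotation matrix whose columns are the frame's x, y, z axes.
In Python, from cell import robot, cams, ticket, finder gives the robot as it stands. The module is installed in compiled form; this text tells all that it offers.
- The arm moves only by the shell command python3 -m jog 'ROWS' [FORCE]. ROWS is JSON, a list of rows, each a list of 3 entries, a list of its own where there are three numbers: the shift along the tool's x, y, z in m, then the turn, a rotation vector about the tool's x, y, z in degrees, then the opening, from 0 (shut) to 1 (fully open). A call has 1 to 5 rows; each row shifts and turns the commanded pose from where the row before left it, along the tool's axes as they then stand; what a row does not reach is not made up. A row lasts 1/8 s, in which the tool goes at most 62.5 mm and 10.7 degrees, less where a joint would pass 70% of its speed; a pose out of reach is approached as far as the arm can. A call with a gripper value outside its range is refused whole. The fingers move at their own pace and stop on an object; FORCE is the grip in N (left out, the last holds). Time passes only in rows, so rows that do not move let the fingers close. It gives the time, the measured TCP pose, the force and the opening at its end, in the units of the state.
- robot.get_state(): the state, without advancing time (a new reading comes with each control period).
- cams.camera(name): name is "scene" or "top"; returns a dict with "color" (400x640x3 uint8, blue, green, red), "camera_matrix" (3x3 intrinsics, pixels), "world_to_cam" (4x4, takes a point from world to camera coordinates). Camera axes: x right, y down, z forward; pixel columns grow to the right and rows downward; lengths in mm; the calibration is good to about 2 mm. A picture is of the moment at which its call begins. There is no depth.
- ticket.sign_off(): hands the job in, once; it reports no verdict.
Trained networks look in the newest picture that a camera, given by its name, has taken for a name from the list of things; names that differ only in an ending like _2 or _b are one class to them, and where a whole thing is asked for, a point or a joint stands for the part that bears it (a point fixed in the world has none). Each returns a list of dicts, best first, with "score" (0 to 1); they miss things now and then, are a little off and sometimes report something else, mostly with a low value. They report only what shows in the picture. A call takes as long as a camera call. They do not tell look-alikes from the thing itself.
- finder.masks_of(camera, query): "mask" (400x640 bool, what is visible of it) and "point" ([column, row] in pixels, amid what is visible of it).
The state is a dict: "clock": time; "q": joint angles; "qvel": joint speeds; "effort": joint torques, N m; "tcp_pos": TCP position; "ee_rot": TCP orientation; "ft_force": force on the tool from outside, world axes, zero at the start; "torque": the same for the moment, N m; "width": finger opening in mm.
Only numpy, scipy, OpenCV 4.12 (cv2) and the standard library are available. Lean on these libraries where they do the work, as an engineer would, in place of code of your own. Each camera call takes 0.05 s, during which the arm holds its last target. There are 200 camera calls.

### The job

The four parts taken off a recliner stand in a row on the full teardown rack, in the order in which they came off. Move them to the pockets of the empty assembly rack in the reverse order, so that the part nearest the robot ends up in the pocket farthest from the robot, and so on along the row. Stand each part upright on the floor of its own pocket, as it stood before, and do not knock any of them over on the way.

Things in the scene. Friction and masses are not known exactly. Their poses are not given: they have to be found in the camera images.
- foot_mid (a point): Turned wooden furniture foot, mid-brown, standing upright, 72 mm high; round: base flange 38 mm across and 8 mm high, straight neck 30 mm across from 13 to 52 mm height, collar 36 mm near the top, which narrows to 22 mm. Site at its centre, half-way up; z axis up along the part. 50 g or so.
- block_mid (a point): Square dark-wood furniture foot, a plain block 36 x 36 mm, 60 mm high, standing upright, its sides along its x and y axes. Site at its centre, half-way up; z axis up along the part. About 70 g.
- sleeve_mid (a point): Plain steel spacer sleeve (tube), 34 mm outside, 23 mm bore, 66 mm high, standing on end. Site at its centre, half-way up; z axis up along the part. About 170 g.
- knob_mid (a point): Black plastic hand knob standing on its lobed head, hub up, 62 mm high: head 44 mm over the lobes and 18 mm high, above it a round hub 24 mm across. Site at its centre, half-way up; z axis up along the part. About 60 g.
- old_rack: Teardown rack that is full at the start: fixed mid-brown wooden board 310 (x) x 84 (y) x 14 mm. Origin under its centre, on the bench; its x axis runs along the row and points away from the robot (yaw up to 0.25 rad). Four pockets stand on it at x = -105, -35, 35, 105 mm, y = 0. Low clutter (up to 40 mm high) lies between the two racks; bins and a foam block up to 130 mm high stand along the far edge of the bench.
- new_rack: Assembly rack that is empty at the start: fixed pale wooden board 310 (x) x 84 (y) x 14 mm with four open square pockets on it, centred at x = -105, -35, 35, 105 mm, y = 0 in its frame. Origin under its centre, on the bench; x axis along the row, pointing away from the robot (yaw up to 0.25 rad); it may stand on the left or on the right of the old rack. Each pocket is 56 mm square inside (64 mm outside), its floor 18 mm above the bench, its lip 6 mm higher than the floor.
- seat_foot: The pocket of the old rack that holds the turned wooden foot at the start: a fixed plywood tray like those of the new rack, 56 mm square inside, floor 4 mm above its origin (18 mm above the bench), lip 6 mm higher than the floor. Origin under its centre. All four look alike; which place in the row it has differs from start to start. It stays there when the part has gone, so it tells where the part came from.
- seat_block: The pocket of the old rack that holds the square block foot at the start: a fixed plywood tray like those of the new rack, 56 mm square inside, floor 4 mm above its origin (18 mm above the bench), lip 6 mm higher than the floor. Origin under its centre. All four look alike; which place in the row it has differs from start to start. It stays there when the part has gone, so it tells where the part came from.
- seat_sleeve: The pocket of the old rack that holds the steel sleeve at the start: a fixed plywood tray like those of the new rack, 56 mm square inside, floor 4 mm above its origin (18 mm above the bench), lip 6 mm higher than the floor. Origin under its centre. All four look alike; which place in the row it has differs from start to start. It stays there when the part has gone, so it tells where the part came from.
- seat_knob: The pocket of the old rack that holds the hand knob at the start: a fixed plywood tray like those of the new rack, 56 mm square inside, floor 4 mm above its origin (18 mm above the bench), lip 6 mm higher than the floor. Origin under its centre. All four look alike; which place in the row it has differs from start to start. It stays there when the part has gone, so it tells where the part came from.
Things that resemble listed ones, but are neither listed nor needed, are in the scene too. Leave any red look-alike of the part that bears foot_mid alone.

How it is judged:
By the outcome, as a careful person would: the job done as asked, in the order asked, and still so for the second after the job is handed in, with the robot touching nothing.
It also fails if it takes over 102 s, if anything falls off the work surface, if the arm or the gripper's body presses on something with over 40 N, if the wrist force passes 120 N, or if a joint passes its speed limit or range.

## Working session

There is one attempt and no reset: what is moved stays moved. The work goes in short steps, Python scripts to look and compute and a shell command to move; the robot and the scene stay as the last step left them, time stands still between calls to the robot, and variables do not carry over. Pictures are saved under pics/ and viewed, about 12 in all and at most 16, crops included, and the job is handed in when it is done.

```bash
mkdir -p pics
cat > h.py <<'E'
import numpy as np, cv2
from cell import robot, cams, ticket, finder
def ray(c,px,z):
    K,T=c["camera_matrix"],c["world_to_cam"]
    R,t=T[:3,:3],T[:3,3]
    d=R.T@np.linalg.inv(K)@np.array([px[0],px[1],1.]); o=-R.T@t
    return o+d*(z-o[2])/d[2]
def proj(c,p):
    K,T=c["camera_matrix"],c["world_to_cam"]
    q=K@(T[:3,:3]@np.array(p,float)+T[:3,3]); return q[:2]/q[2]
E
python3 - <<'E'
from h import *
for n in("scene","top"):
    c=cams.camera(n); cv2.imwrite(f"pics/{n}0.png",c["color"])
    T=c["world_to_cam"];print(n,(-T[:3,:3].T@T[:3,3]).round(),T[:3,:3].round(2).tolist(),c["camera_matrix"].round().tolist())
    for q in("foot_mid","block_mid","sleeve_mid","knob_mid","old_rack","new_rack","seat_foot","seat_block"):
        for m in finder.masks_of(n,q)[:5]:
            print(n,q,round(m["score"],2),np.round(m["point"]),m["mask"].sum(),ray(c,m["point"],50).round())
s=robot.get_state();print(s["clock"],s["tcp_pos"],np.round(s["ee_rot"],3).tolist(),s["width"])
E
```

```text
scene [1005.  467.  531.] [[-0.72, 0.7, 0.01], [0.38, 0.4, -0.83], [-0.59, -0.59, -0.55]] [[369.0, 0.0, 322.0], [0.0, 369.0, 197.0], [0.0, 0.0, 1.0]]
scene foot_mid 0.85 [229. 183.] 383 [ 619. -254.   50.]
scene foot_mid 0.75 [264. 191.] 431 [ 578. -163.   50.]
scene block_mid 0.89 [288. 179.] 487 [ 499. -168.   50.]
scene sleeve_mid 0.81 [249. 202.] 456 [ 631. -149.   50.]
scene knob_mid 0.61 [303. 172.] 284 [ 447. -169.   50.]
scene old_rack 0.93 [267. 218.] 876 [639. -72.  50.]
scene new_rack 0.84 [382. 270.] 5199 [584. 198.  50.]
scene seat_foot 0.45 [304. 174.] 343 [ 452. -159.   50.]
scene seat_foot 0.23 [248. 200.] 405 [ 629. -158.   50.]
scene seat_foot 0.17 [243. 219.] 366 [ 678. -105.   50.]
scene seat_block 0.67 [288. 193.] 164 [ 542. -117.   50.]
top [444.  -8. 787.] [[-0.02, -1.0, 0.02], [-0.99, 0.02, -0.15], [0.15, -0.02, -0.99]] [[372.0, 0.0, 313.0], [0.0, 372.0, 201.0], [0.0, 0.0, 1.0]]
top foot_mid 0.85 [381. 188.] 372 [ 578. -160.   50.]
top foot_mid 0.67 [435. 176.] 440 [ 601. -271.   50.]
top block_mid 0.86 [389. 226.] 442 [ 500. -173.   50.]
top sleeve_mid 0.71 [374. 156.] 333 [ 645. -148.   50.]
top knob_mid 0.67 [394. 264.] 392 [ 427. -178.   50.]
top old_rack 0.58 [369. 226.] 1588 [ 502. -132.   50.]
top seat_foot 0.74 [370. 200.] 500 [ 553. -137.   50.]
top seat_block 0.77 [377. 231.] 556 [ 492. -147.   50.]
0.9 [ 242.67650841 -575.94979844  214.58826326] [[-0.0, 0.922, 0.388], [0.0, 0.388, -0.922], [-1.0, 0.0, -0.0]] 91.85745739161594
```

Run:
```python
import cv2
a=cv2.imread("pics/scene0.png");b=cv2.imread("pics/top0.png")
cv2.imwrite("pics/s1.png",cv2.resize(a,(800,500)));cv2.imwrite("pics/t1.png",cv2.resize(b,(800,500)))
```

```text
(no output)
```

View pics/s1.png

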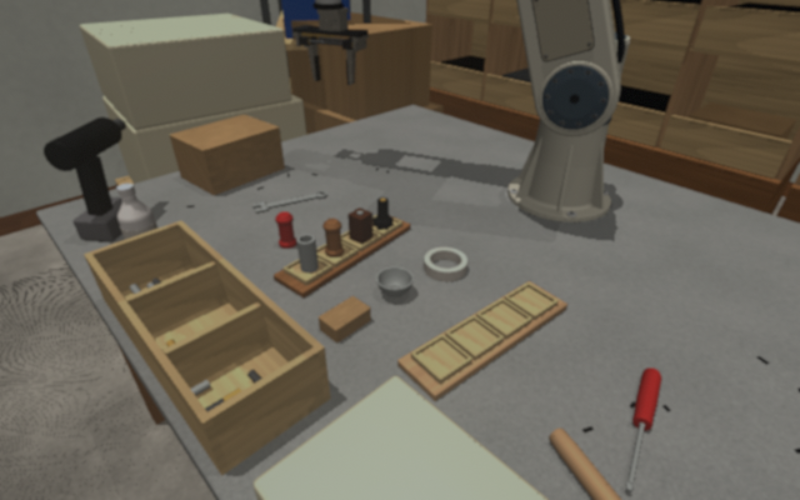

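View pics/t1.png

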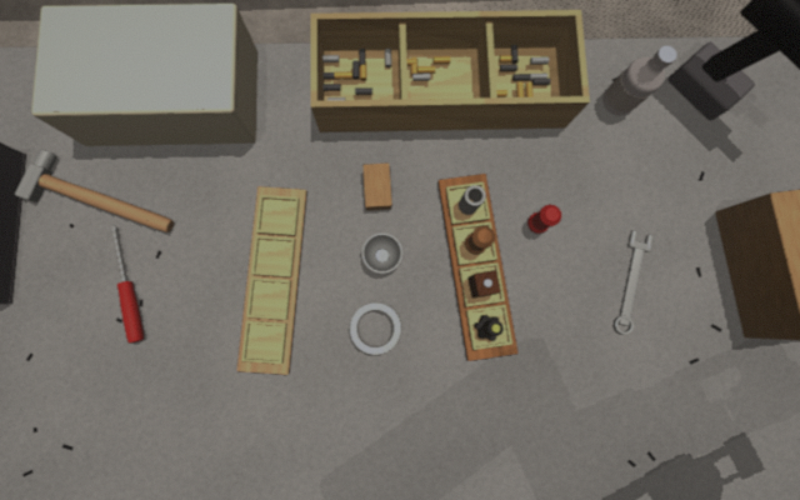

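The scene view shows, from the robot outwards on the old rack (800-wide picture): black knob (384,212), dark block (360,225), brown foot (333,238) and grey sleeve (308,255). The pale new rack is at (483,335), to the robot's left, and the bin is behind.
In the top view the parts are at knob (489,327), block (485,283), foot (482,238) and sleeve (472,200).
Candidates for foot_mid: the brown one at (381,188) in the original top image, or the red one at (435,176). I choose the brown one, because it stands in the row and matches "mid-brown"; the red one is the look-alike. The other three parts have no look-alikes.
Next I fit the poses.

```bash
cat > fit.py <<'E'
from h import *
from scipy.optimize import least_squares, minimize
PR={"foot_mid":[(0,19),(8,19),(None,0),(8,15),(56,15),(None,0),(54,18),(62,18),(72,11)],
 "sleeve_mid":[(0,17),(66,17)],"knob_mid":[(0,21),(18,21),(None,0),(18,12),(62,12)],"block_mid":"sq"}
def sil(c,name,x,y,yaw,zb=18):
    im=np.zeros((1600,2560),np.uint8); a=np.linspace(0,2*np.pi,33)[:-1]; pr=PR[name]
    groups=[];g=[]
    if pr=="sq":
        k=yaw+np.pi/4+np.arange(4)*np.pi/2
        groups=[[(x+25.456*np.cos(t),y+25.456*np.sin(t),zb+z) for t in k for z in(0,60)]]
    else:
        for z,r in pr+[(None,0)]:
            if z is None: groups.append(g);g=[]
            else: g+=[(x+r*np.cos(t),y+r*np.sin(t),zb+z) for t in a]
    for g in groups:
        P=np.array([proj(c,p) for p in g])*4+1.5
        cv2.fillConvexPoly(im,cv2.convexHull(P.astype(np.float32)).astype(np.int32),255)
    return cv2.resize(im,(640,400),interpolation=cv2.INTER_AREA)/255.
def fit(views,name,x0,yaw0=0,zb=18):
    """views: list of (cam,mask)"""
    def f(p):
        e=0
        for c,m in views:
            s=sil(c,name,p[0],p[1],p[2]/57.3 if name=="block_mid" else 0,zb); e+=np.abs(s-m).sum()/m.sum()
        return e
    r=minimize(f,[x0[0],x0[1],yaw0],method="Nelder-Mead",options=dict(initial_simplex=[[x0[0]-6,x0[1]-5,yaw0-6],[x0[0]+8,x0[1],yaw0],[x0[0],x0[1]+8,yaw0],[x0[0],x0[1],yaw0+10]],maxiter=80,xatol=.2,fatol=1e-3))
    return r.x,r.fun
E
python3 - <<'E'
from fit import *
C={n:cams.camera(n) for n in("top","scene")}
near=dict(knob_mid=(427,-178),block_mid=(500,-170),foot_mid=(578,-161),sleeve_mid=(640,-148))
for q,x0 in near.items():
    V=[]
    for n in C:
        ms=[m for m in finder.masks_of(n,q) if np.linalg.norm(ray(C[n],m["point"],50)[:2]-x0)<35]
        if ms: V.append((C[n],ms[0]["mask"].astype(float)))
    print(q,[ (np.round(p,1),round(f,2)) for p,f in [fit(V,q,x0,10)]+[fit([v],q,x0,10) for v in V]])
corn={"new":{"top":[(258,187),(306,190),(290,373),(238,371)],"scene":[(401,357),(435,387),(566,302),(527,284)]},
"old":{"top":[(439,180),(486,175),(517,353),(469,359)],"scene":[(276,275),(305,287),(410,226),None]}}
order={"top":[(1,1),(1,-1),(-1,-1),(-1,1)],"scene":[(1,-1),(1,1),(-1,1),(-1,-1)]}
for r,x0 in(("new",(540,130,-.1)),("old",(530,-160,.16))):
    def res(p):
        o=[];c,s=np.cos(p[2]),np.sin(p[2])
        for n in C:
            for k,(a,b) in zip(corn[r][n],order[n]):
                if k is None: continue
                u,v=155*a,42*b
                o+=list(proj(C[n],(p[0]+c*u-s*v,p[1]+s*u+c*v,14))-np.array(k)*.8)
        return o
    S=least_squares(res,x0,loss="soft_l1");p=S.x;print(r,p[:2].round(1),np.degrees(p[2]).round(2),np.round(res(p),1))
    c,s=np.cos(p[2]),np.sin(p[2]);W=lambda u,v,z:(p[0]+c*u-s*v,p[1]+s*u+c*v,z)
    for n in C:
        im=C[n].setdefault("ov",cv2.resize(C[n]["color"],None,fx=3,fy=3,interpolation=cv2.INTER_CUBIC))
        L=lambda Q:cv2.polylines(im,[np.int32([proj(C[n],W(*q))*3+1 for q in Q])],True,(0,0,255),1)
        L([(155,42,14),(155,-42,14),(-155,-42,14),(-155,42,14)])
        for u in(-105,-35,35,105):
            L([(u+32*a,32*b,24) for a,b in((1,1),(1,-1),(-1,-1),(-1,1))]); print(np.round(W(u,0,18)[:2],1))
cv2.imwrite("pics/ovt.png",C["top"]["ov"][380:920,540:1290]);cv2.imwrite("pics/ovs.png",C["scene"]["ov"][430:990,620:1380])
E
```

```text
knob_mid [(array([ 428.4, -176.4,   16.4]), np.float64(0.15)), (array([ 428.4, -176.4,   16.4]), np.float64(0.15))]
block_mid [(array([ 497.8, -168.6,    9.8]), np.float64(0.2)), (array([ 498.3, -169.4,    8.2]), np.float64(0.06)), (array([ 499.5, -165.6,   19.3]), np.float64(0.1))]
foot_mid [(array([ 568.9, -165.2,   13.4]), np.float64(0.15)), (array([ 568.8, -165.1,    7.6]), np.float64(0.06)), (array([ 571. , -162.3,    2.4]), np.float64(0.07))]
sleeve_mid [(array([ 635.2, -154.7,   10.4]), np.float64(0.24)), (array([ 635.9, -155.7,   11.7]), np.float64(0.13)), (array([ 635.8, -154.9,    8.1]), np.float64(0.1))]
new [520.1 174.4] -4.87 [-0.4 -0.9  0.5 -0.8 -0.1  1.6 -0.2  0.7 -3.5 -0.2  0.   4.4  0.4 -1.2
  0.3 -5.3]
[415.5 183.3]
[485.2 177.4]
[555.  171.4]
[624.7 165.5]
[415.5 183.3]
[485.2 177.4]
[555.  171.4]
[624.7 165.5]
old [ 533.9 -166.5] 7.0 [-1.  -0.2 -0.4 -1.5  1.5  1.  -0.5  2.4 -2.2 -1.8 -1.1  3.1  1.  -3.2]
[ 429.7 -179.3]
[ 499.2 -170.8]
[ 568.7 -162.3]
[ 638.2 -153.7]
[ 429.7 -179.3]
[ 499.2 -170.8]
[ 568.7 -162.3]
[ 638.2 -153.7]
```

View pics/ovt.png

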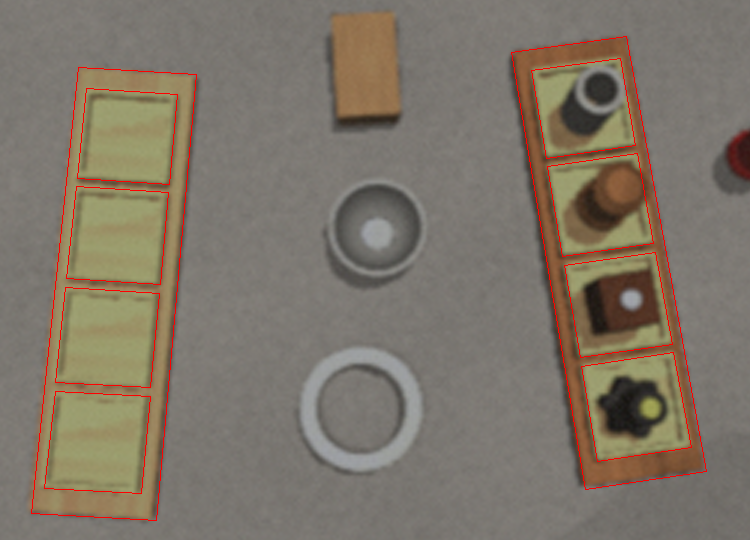

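View pics/ovs.png

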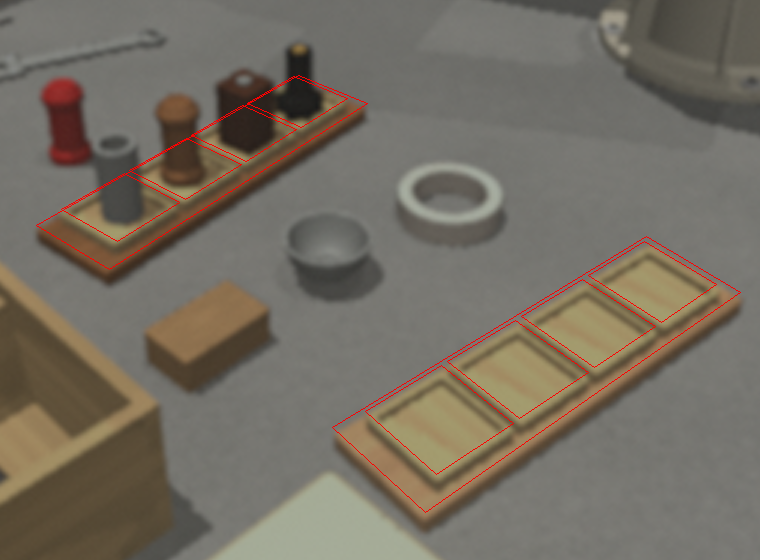

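The overlays match the racks to about 1 px in the top view. The scene view is off by about 2 px, which looks like a calibration bias. Order from near to far is knob, block, foot, sleeve, with brown foot_mid at row position 3. I start with the knob, which goes to the far pocket (624.7,165.5).

```bash
cat > d.py <<'E'
import sys; from h import *
def show(x,y,z,yaw):
    s=robot.get_state();R=np.array(s["ee_rot"]);p=np.array(s["tcp_pos"])
    cur=np.degrees(np.arctan2(R[1,1],R[0,1]))
    print("t",round(s["clock"],2),"tcp",p.round(1),"yaw",cur.round(2),"tilt",R[2].round(4),"w",round(s["width"],1),"F",np.round(s["ft_force"],1))
    print("shift mm tool",(R.T@(np.array([x,y,z])-p)).round(1),"turn about x",(cur-yaw).round(2))
show(*map(float,sys.argv[1:]))
E
python3 -m jog '[[[0,0,0],[8,0,0],0.7],[[0,0,0],[7.8,0,0],0.7]]' 20; python3 d.py 428.5 -177 130 7
```

```text
clock: 1.65
tcp_pos: [242.7, -576.0, 214.6]
ee_rot: [[0.0, 0.993, 0.118], [-0.0, 0.118, -0.993], [-1.0, -0.0, 0.0]]
ft_force: [-0.0, 0.3, -0.4]
width: 73.7
t 1.65 tcp [ 242.7 -576.   214.6] yaw 6.79 tilt [-1.e+00 -0.e+00  1.e-04] w 73.7 F [-0.   0.3 -0.4]
shift mm tool [  84.6  231.7 -374.2] turn about x -0.21
```

```bash
python3 -m jog '[[[0,0.033,-0.0535],[0,0,0],0.7],[[0,0.033,-0.0535],[0,0,0],0.7],[[0,0.033,-0.0535],[0,0,0],0.7],[[0,0.033,-0.0535],[0,0,0],0.7],[[0,0.033,-0.0535],[0,0,0],0.7]]' >/dev/null; python3 -m jog '[[[0,0.033,-0.0535],[0,0,0],0.7],[[0.028,0.034,-0.053],[0,0,0],0.7],[[0.028,0,0],[0,0,0],0.7],[[0.0286,0,0],[0,0,0],0.7],[[0,0,0],[0,0,0],0.7]]' ;python3 d.py 428.5 -177 41 7
python3 - <<'E'
from h import *
c=cams.camera("top");a=c["color"];s=cams.camera("scene")["color"]
f=lambda i:cv2.resize(i,None,fx=3,fy=3,interpolation=cv2.INTER_CUBIC)
cv2.imwrite("pics/k1.png",np.hstack([f(a[190:330,330:460]),f(s[100:240,240:370])]))
E
```

```text
clock: 2.9
tcp_pos: [422.3, -182.8, 131.2]
ee_rot: [[-0.003, 0.992, 0.123], [0.001, 0.123, -0.992], [-1.0, -0.003, -0.002]]
ft_force: [0.2, -0.1, 0.3]
width: 64.3
t 2.9 tcp [ 422.3 -182.8  131.2] yaw 7.08 tilt [-1.     -0.0032 -0.0019] w 64.3 F [ 0.2 -0.1  0.3]
shift mm tool [90.2  7.1 -4.8] turn about x 0.08
```

View pics/k1.png

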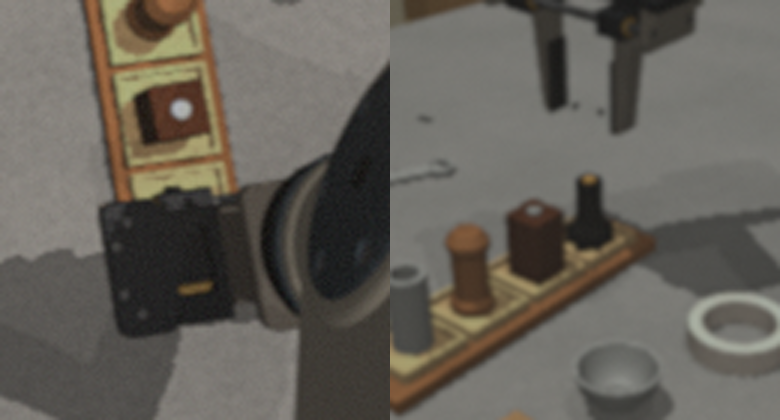

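The left crop (top view) shows the gripper over the knob's pocket. The right crop (scene view) shows the fingertips at about (585,118) in crop pixels, above the knob at (590,210) and straddling it. I let the arm settle, then correct.

```bash
python3 -m jog '[[[0,0,0],[0,0,0],0.7],[[0,0,0],[0,0,0],0.7]]' >/dev/null;python3 d.py 428.5 -177 41 7; python3 -c "
from h import *
c=cams.camera('scene');s=robot.get_state();print(proj(c,s['tcp_pos'])-[240,100])"
```

```text
t 3.25 tcp [ 424.1 -184.   133.5] yaw 7.02 tilt [-1.0e+00  1.5e-03  9.0e-04] w 64.4 F [-0.4 -0.6 -0.4]
shift mm tool [92.5  5.1 -6.5] turn about x 0.02
[65.30556946 38.31235242]
```

```bash
python3 -m jog '[[[0.012,0.005,-0.0065],[0,0,0],0.7],[[0.03,0,0],[0,0,0],0.7],[[0.03,0,0],[0,0,0],0.7],[[0.0205,0,0],[0,0,0],0.7],[[0,0,0],[0,0,0],0.7]]' >/dev/null; python3 -m jog '[[[0,0,0],[0,0,0],0.7],[[0,0,0],[0,0,0],0.7]]'>/dev/null; python3 d.py 428.5 -177 41 7
python3 -m jog '[[[0,0,0],[0,0,0],0.0],[[0,0,0],[0,0,0],0.0],[[0,0,0],[0,0,0],0.0],[[0,0,0],[0,0,0],0.0],[[0,0,0],[0,0,0],0.0]]' 20 >/dev/null;  python3 d.py 428.5 -177 41 7
python3 -m jog '[[[-0.02,0,0],[0,0,0],0.0],[[-0.03,0,0],[0,0,0],0.0],[[-0.04,0,0],[0,0,0],0.0],[[0,0,0],[0,0,0],0.0]]' >/dev/null;  python3 d.py 624.7 165.5 134 -4.9
```

```text
t 4.17 tcp [ 428.5 -176.7   40.9] yaw 7.05 tilt [-1.0e+00  1.4e-03  7.0e-04] w 64.3 F [ 0.2 -0.5 -0. ]
shift mm tool [-0.1 -0.   0.3] turn about x 0.05
t 4.8 tcp [ 427.7 -176.5   40.1] yaw 7.05 tilt [-1.e+00 -1.e-04 -1.e-04] w 23.4 F [-0.6 -0.2  0.8]
shift mm tool [-0.9  0.7  0.6] turn about x 0.05
t 5.3 tcp [ 429.6 -177.3  132.5] yaw 7.05 tilt [-1.      0.0044  0.0025] w 23.9 F [ 0.6 -0.9 -0.9]
shift mm tool [  -1.3  235.7 -316.2] turn about x 11.95
```

```bash
python3 -m jog '[[[0,0,0],[6,0,0],0.0],[[0,0,0],[6,0,0],0.0],[[0,0.0205,-0.0448],[0,0,0],0.0],[[0,0.0205,-0.0448],[0,0,0],0.0],[[0,0.0205,-0.0448],[0,0,0],0.0]]' >/dev/null; python3 -m jog '[[[0,0.0205,-0.0448],[0,0,0],0.0],[[0,0.0205,-0.0448],[0,0,0],0.0],[[0,0.0205,-0.0448],[0,0,0],0.0],[[0,0.0205,-0.0448],[0,0,0],0.0],[[0,0.0205,-0.0448],[0,0,0],0.0]]' >/dev/null; python3 -m jog '[[[0,0,0],[0,0,0],0.0],[[0,0,0],[0,0,0],0.0],[[0,0,0],[0,0,0],0.0]]' >/dev/null; python3 d.py 624.7 165.5 41 -4.9
python3 - <<'E'
from h import *
c=cams.camera("top");a=c["color"];s=cams.camera("scene");s0=s["color"]
print(proj(s,robot.get_state()["tcp_pos"]), proj(s,(624.7,165.5,18)))
f=lambda i:cv2.resize(i,None,fx=3,fy=3,interpolation=cv2.INTER_CUBIC)
cv2.imwrite("pics/k2.png",np.hstack([f(a[130:310,170:300]),f(s0[130:310,250:385])]))
E
```

```text
t 6.92 tcp [621.2 165.3 129.4] yaw -5.0 tilt [-1.0e+00 -1.4e-03  7.0e-04] w 23.6 F [ 0.   0.4 -0.4]
shift mm tool [88.4  3.6 -0.6] turn about x -0.1
[357.32542092 236.84353059] [352.54867462 284.34780868]
```

View pics/k2.png

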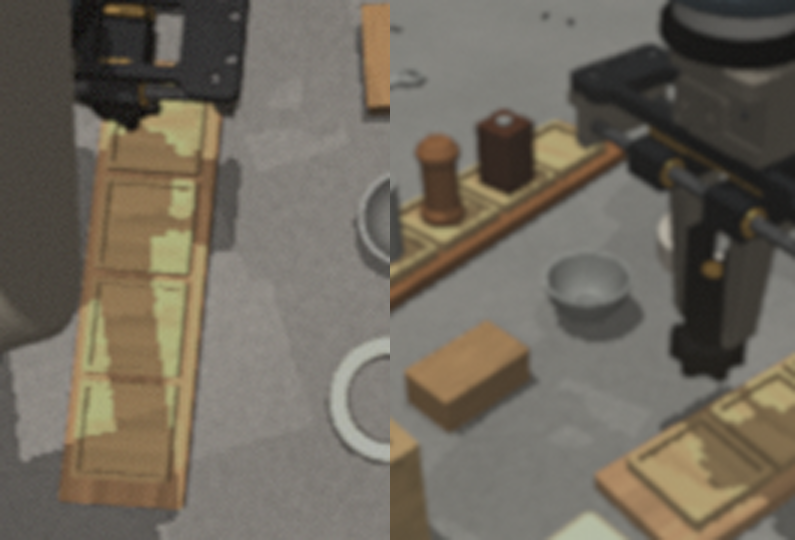

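The top crop shows the gripper over the far pocket, whose row of pockets starts at about (155,140) in the crop. The scene crop shows the knob hanging upright at (707,330) above the far pocket at (697,470). I lower it to just above the lip and look again.

```bash
python3 -m jog '[[[0.03,0.0035,-0.0017],[0,0,0],0.0],[[0.03,0,0],[0,0,0],0.0],[[0.0185,0,0],[0,0,0],0.0],[[0,0,0],[0,0,0],0.0],[[0,0,0],[0,0,0],0.0]]' >/dev/null; python3 d.py 624.7 166.5 41 -4.9
python3 - <<'E'
from h import *
a=cams.camera("top")["color"];s0=cams.camera("scene")["color"]
f=lambda i:cv2.resize(i,None,fx=5,fy=5,interpolation=cv2.INTER_CUBIC)
cv2.imwrite("pics/k3.png",np.hstack([f(a[130:230,180:255]),f(s0[220:320,300:385])]))
E
```

```text
t 7.65 tcp [626.4 167.8  52.6] yaw -4.96 tilt [-1.0e+00  1.2e-03 -4.0e-04] w 24.2 F [-0.1 -0.8 -0.7]
shift mm tool [11.5 -1.6  1.5] turn about x -0.06
```

View pics/k3.png

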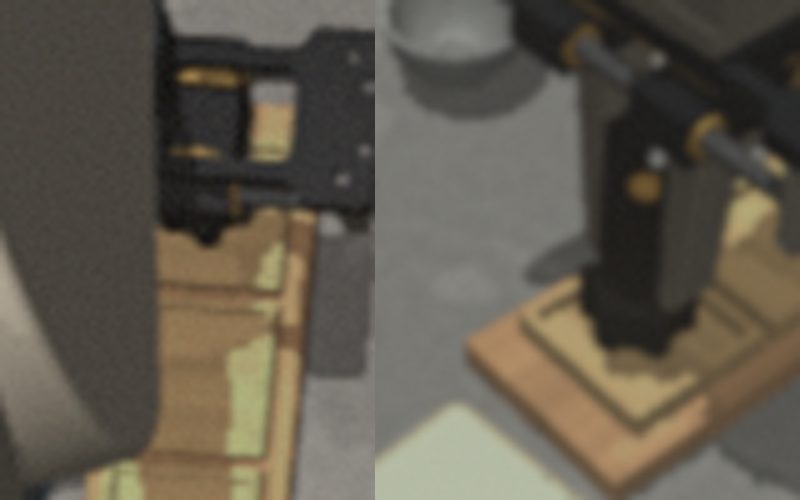

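Run:
```python
from h import *
s=cams.camera("scene");t=cams.camera("top")
for n,p in dict(front=(638,420),left=(525,315),right=(765,325)).items():
    q=(300+(p[0]-375)/5-.4,220+p[1]/5-.4); print(n,ray(s,q,24).round(1))
# predicted inner lip corners (rack fit)
c,w=np.cos(np.radians(-4.87)),np.sin(np.radians(-4.87))
for n,(a,b) in dict(front=(28,28),left=(28,-28),right=(-28,28)).items(): print(n,np.round([624.7+c*a-w*b,165.5+w*a+c*b],1))
# knob head outline in scene crop: leftmost 583, rightmost 697, bottom 352 ; prediction at tcp
T=np.array(robot.get_state()["tcp_pos"]);zb=T[2]-22.5
a=np.linspace(0,6.28,60)
P=np.array([proj(s,(T[0]+22*np.cos(k),T[1]+22*np.sin(k),zb+h)) for k in a for h in(0,18)])
P=(P-[300,220])*5+[377,2];print("pred head",P.min(0).round(),P.max(0).round(),T.round(1))
```

```text
front [662.9 198.3  24. ]
left [656.5 136.9  24. ]
right [596.4 201.3  24. ]
front [655. 191.]
left [650.2 135.2]
right [599.2 195.8]
pred head [584. 228.] [708. 352.] [626.4 168.   52.6]
```

The knob is centred in the pocket: the head matches its projection, and the scene view puts the pocket centre at about (626.5,169). I lower and release.

```bash
python3 -m jog '[[[0.007,0,0],[0,0,0],0.0],[[0.0045,0,0],[0,0,0],0.0],[[0,0,0],[0,0,0],0.0],[[0,0,0],[0,0,0],0.0]]' >/dev/null; python3 d.py 626 168 41 -4.9
python3 -m jog '[[[0,0,0],[0,0,0],0.3],[[0,0,0],[0,0,0],0.5],[[0,0,0],[0,0,0],0.6],[[0,0,0],[0,0,0],0.6]]' >/dev/null; python3 d.py 626 168 41 -4.9
python3 -m jog '[[[-0.03,0,0],[0,0,0],0.7],[[-0.04,0,0],[0,0,0],0.7],[[-0.03,0,0],[0,0,0],0.7],[[0,0,0],[0,0,0],0.7]]' >/dev/null; python3 d.py 499 -168.5 140 7
```

```text
t 8.35 tcp [625.7 167.8  39.9] yaw -4.95 tilt [-1.e+00 -1.e-04  0.e+00] w 23.4 F [-0.1 -1.1  0.2]
shift mm tool [-1.1  0.3 -0.2] turn about x -0.05
t 8.85 tcp [625.7 167.8  40.1] yaw -4.95 tilt [-1.e+00 -1.e-04  0.e+00] w 54.4 F [ 0.2  0.3 -0.5]
shift mm tool [-0.9  0.3 -0.2] turn about x -0.05
t 9.35 tcp [627.4 168.3 142.7] yaw -4.95 tilt [-1.      0.0045 -0.0016] w 64.1 F [ 0.3  1.2 -0.5]
shift mm tool [  1.6 -98.9 346.6] turn about x -11.95
```

```bash
python3 -m jog '[[[0,0,0],[-6,0,0],0.7],[[0,0,0],[-6,0,0],0.7],[[0,-0.0211,0.0398],[0,0,0],0.7],[[0,-0.0211,0.0398],[0,0,0],0.7],[[0,-0.0211,0.0398],[0,0,0],0.7]]' >/dev/null; python3 -m jog '[[[0,-0.0211,0.0398],[0,0,0],0.7],[[0,-0.0211,0.0398],[0,0,0],0.7],[[0,-0.0211,0.0398],[0,0,0],0.7],[[0,-0.0211,0.0398],[0,0,0],0.7],[[0,-0.0211,0.0398],[0,0,0],0.7]]' >/dev/null; python3 -m jog '[[[0,0,0],[0,0,0],0.7],[[0,0,0],[0,0,0],0.7],[[0,0,0],[0,0,0],0.7]]' >/dev/null; python3 d.py 498.5 -168.5 41 7
python3 - <<'E'
from h import *
a=cams.camera("top")["color"];s0=cams.camera("scene")["color"]
f=lambda i:cv2.resize(i,None,fx=3,fy=3,interpolation=cv2.INTER_CUBIC)
cv2.imwrite("pics/b1.png",np.hstack([f(a[130:310,180:290]),f(s0[130:310,230:380])]))
E
```

```text
t 10.97 tcp [ 497.5 -167.8  139.7] yaw 7.12 tilt [-1.e+00 -5.e-04 -5.e-04] w 64.3 F [0.2 0.9 0.6]
shift mm tool [98.7  1.   0.8] turn about x 0.12
```

View pics/b1.png

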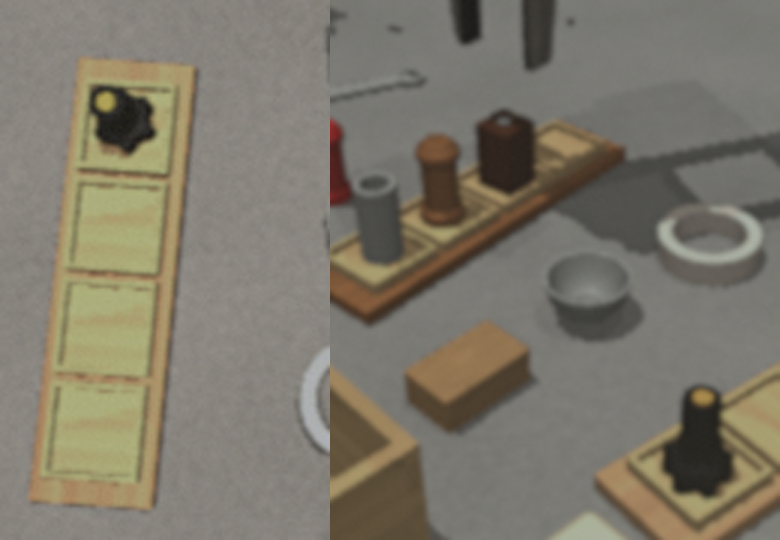

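The knob stands upright and centred in the far pocket, at (125,125) in the top crop and (700,440) in the scene crop. The block is next, going to (556.5,173.4).

```bash
python3 -m jog '[[[0.03,0.001,0],[0,0,0],0.7],[[0.03,0,0],[0,0,0],0.7],[[0.0285,0,0],[0,0,0],0.7],[[0.01,0,0],[0,0,0],0.7],[[0,0,0],[0,0,0],0.7]]' >/dev/null; python3 -m jog '[[[0,0,0],[0,0,0],0.0],[[0,0,0],[0,0,0],0.0],[[0,0,0],[0,0,0],0.0],[[0,0,0],[0,0,0],0.0],[[0,0,0],[0,0,0],0.0]]' 20 >/dev/null;  python3 d.py 498.5 -168.5 41 7
python3 -m jog '[[[-0.02,0,0],[0,0,0],0.0],[[-0.03,0,0],[0,0,0],0.0],[[-0.04,0,0],[0,0,0],0.0],[[0,0,0],[0,0,0],0.0],[[0,0,0],[0,0,0],0.0]]' >/dev/null;  python3 d.py 556.5 173.4 131 -4.9
```

```text
t 12.32 tcp [ 498.7 -168.9   42.2] yaw 7.04 tilt [-1.e+00  8.e-04  3.e-04] w 35.8 F [-0.2  0.8  6.6]
shift mm tool [ 1.2 -0.1 -0.4] turn about x 0.04
t 12.95 tcp [ 497.8 -168.6  131. ] yaw 7.05 tilt [-1.e+00 -6.e-04 -2.e-04] w 36.2 F [ 0.   0.6 -0.6]
shift mm tool [   0.   100.3 -332.2] turn about x 11.95
```

```bash
python3 -m jog '[[[0,0,0],[6,0,0],0.0],[[0,0,0],[6,0,0],0.0],[[0,0.0037,-0.0432],[0,0,0],0.0],[[0,0.0037,-0.0432],[0,0,0],0.0],[[0,0.0037,-0.0432],[0,0,0],0.0]]' >/dev/null; python3 -m jog '[[[0,0.0037,-0.0432],[0,0,0],0.0],[[0,0.0037,-0.0432],[0,0,0],0.0],[[0,0.0037,-0.0432],[0,0,0],0.0],[[0,0.0037,-0.0432],[0,0,0],0.0],[[0,0.0037,-0.0432],[0,0,0],0.0]]' >/dev/null; python3 -m jog '[[[0,0,0],[0,0,0],0.0],[[0,0,0],[0,0,0],0.0],[[0,0,0],[0,0,0],0.0]]' >/dev/null; python3 d.py 556.5 173.4 42 -4.9
```

```text
t 14.57 tcp [557.  171.8 130.9] yaw -5.01 tilt [-1.0e+00 -1.3e-03  7.0e-04] w 36.1 F [-0.5 -0.2 -0.7]
shift mm tool [88.9 -0.5 -1.6] turn about x -0.11
```

```bash
python3 -m jog '[[[0.03,0,-0.0015],[0,0,0],0.0],[[0.03,0,0],[0,0,0],0.0],[[0.0185,0,0],[0,0,0],0.0],[[0,0,0],[0,0,0],0.0],[[0,0,0],[0,0,0],0.0]]' >/dev/null; python3 d.py 556.5 173.4 42 -4.9
python3 - <<'E'
from h import *
a=cams.camera("top")["color"];s0=cams.camera("scene")["color"]
f=lambda i:cv2.resize(i,None,fx=4,fy=4,interpolation=cv2.INTER_CUBIC)
cv2.imwrite("pics/b2.png",np.hstack([f(a[130:260,180:270]),f(s0[190:320,320:425])]))
E
```

```text
t 15.2 tcp [558.4 174.4  53.9] yaw -4.98 tilt [-1.e+00  1.e-03 -4.e-04] w 35.7 F [-0.8 -1.  -0.3]
shift mm tool [11.9 -1.8  1.2] turn about x -0.08
```

View pics/b2.png

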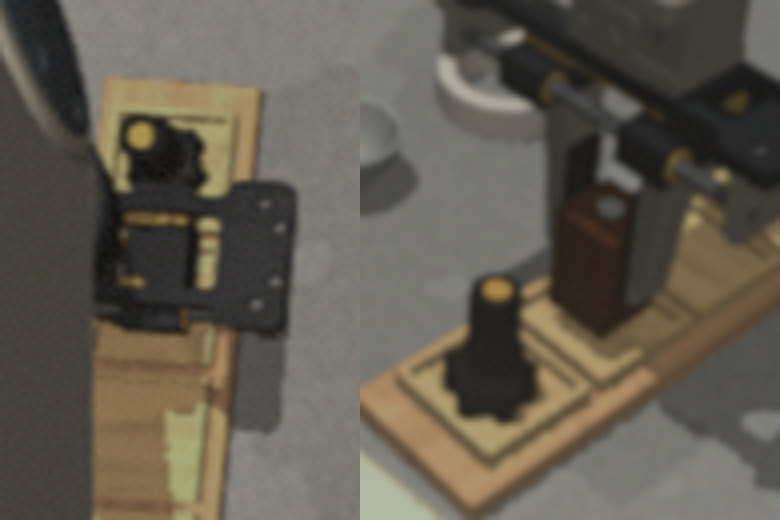

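The block hangs upright over the second-farthest pocket, at (600,260) in the scene crop, and the knob is undisturbed at (495,350). I lower, release, then fetch the foot.

```bash
python3 -m jog '[[[0.007,0,0],[0,0,0],0.0],[[0.0045,0,0],[0,0,0],0.0],[[0,0,0],[0,0,0],0.0],[[0,0,0],[0,0,0],0.0]]' >/dev/null; python3 d.py 556.5 173.4 41 -4.9
python3 -m jog '[[[0,0,0],[0,0,0],0.5],[[0,0,0],[0,0,0],0.6],[[0,0,0],[0,0,0],0.7],[[0,0,0],[0,0,0],0.7]]' >/dev/null
python3 -m jog '[[[-0.03,0,0],[0,0,0],0.7],[[-0.04,0,0],[0,0,0],0.7],[[-0.03,0,0],[0,0,0],0.7],[[0,0,0],[0,0,0],0.7]]' >/dev/null; python3 d.py 569 -164.5 140 7
```

```text
t 15.8 tcp [558.  174.6  41.7] yaw -4.95 tilt [-1.e+00  5.e-04 -2.e-04] w 35.7 F [0.5 0.1 1.6]
shift mm tool [ 0.7 -1.4  1.3] turn about x -0.05
t 16.8 tcp [559.3 175.  144. ] yaw -4.95 tilt [-1.      0.0042 -0.0018] w 64.3 F [ 0.4  0.3 -1.1]
shift mm tool [  3.5  38.9 337.4] turn about x -11.95
```

```bash
python3 -m jog '[[[0,0,0],[-6,0,0],0.7],[[0,0,0],[-6,0,0],0.7],[[0,-0.0038,0.0422],[0,0,0],0.7],[[0,-0.0038,0.0422],[0,0,0],0.7],[[0,-0.0038,0.0422],[0,0,0],0.7]]' >/dev/null; python3 -m jog '[[[0,-0.0038,0.0422],[0,0,0],0.7],[[0,-0.0038,0.0422],[0,0,0],0.7],[[0,-0.0038,0.0422],[0,0,0],0.7],[[0,-0.0038,0.0422],[0,0,0],0.7],[[0,-0.0038,0.0422],[0,0,0],0.7]]' >/dev/null; python3 -m jog '[[[0,0,0],[0,0,0],0.7],[[0,0,0],[0,0,0],0.7],[[0,0,0],[0,0,0],0.7]]' >/dev/null; python3 d.py 569.3 -164.5 33 7
python3 - <<'E'
from h import *
a=cams.camera("top")["color"];s0=cams.camera("scene")["color"]
f=lambda i:cv2.resize(i,None,fx=3,fy=3,interpolation=cv2.INTER_CUBIC)
cv2.imwrite("pics/f1.png",np.hstack([f(a[130:310,180:250]),f(s0[110:310,200:400])[:540]]))
E
```

```text
t 18.43 tcp [ 568.7 -163.1  141.1] yaw 7.11 tilt [-1.e+00 -8.e-04 -6.e-04] w 64.3 F [ 0.9 -0.3  0.3]
shift mm tool [108.1   0.6   1.5] turn about x 0.11
```

View pics/f1.png

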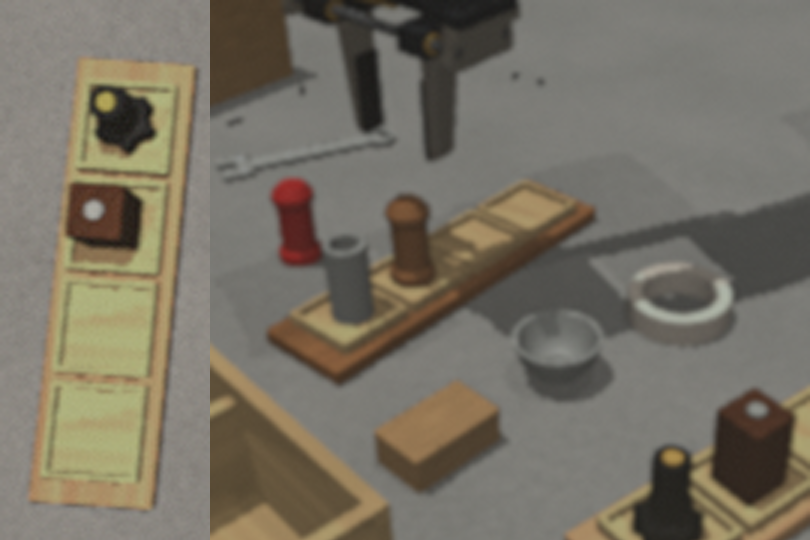

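The block and knob stand upright in their pockets, at (105,215) and (125,120) in the top crop. The gripper straddles the brown foot at (410,240) in the scene crop, clear of the red one at (295,220). I grip the foot next, bound for (486.7,179.4).

```bash
python3 -m jog '[[[0.03,0.0006,0.0015],[0,0,0],0.7],[[0.035,0,0],[0,0,0],0.7],[[0.033,0,0],[0,0,0],0.7],[[0.01,0,0],[0,0,0],0.7],[[0,0,0],[0,0,0],0.7]]' >/dev/null; python3 -m jog '[[[0,0,0],[0,0,0],0.0],[[0,0,0],[0,0,0],0.0],[[0,0,0],[0,0,0],0.0],[[0,0,0],[0,0,0],0.0],[[0,0,0],[0,0,0],0.0]]' 20 >/dev/null;  python3 d.py 569.3 -164.5 33 7
python3 -m jog '[[[-0.02,0,0],[0,0,0],0.0],[[-0.03,0,0],[0,0,0],0.0],[[-0.04,0,0],[0,0,0],0.0],[[0,0,0],[0,0,0],0.0],[[0,0,0],[0,0,0],0.0]]' >/dev/null;  python3 d.py 486.7 179.4 123 -4.9
```

```text
t 19.77 tcp [ 570.3 -165.8   34.2] yaw 7.04 tilt [-1.e+00  1.e-03  3.e-04] w 34.6 F [0.2 0.4 5.6]
shift mm tool [ 1.2 -0.8 -1.4] turn about x 0.04
t 20.4 tcp [ 569.2 -165.6  122.9] yaw 7.05 tilt [-1.e+00 -8.e-04 -3.e-04] w 34.7 F [ 0.2  0.6 -0.9]
shift mm tool [   0.   -39.5 -352.5] turn about x 11.95
```

Run:
```python
from h import *
s0=cams.camera("scene")["color"]
cv2.imwrite("pics/f2.png",cv2.resize(s0[90:210,210:330],None,fx=5,fy=5,interpolation=cv2.INTER_CUBIC))
```

```text
(no output)
```

View pics/f2.png

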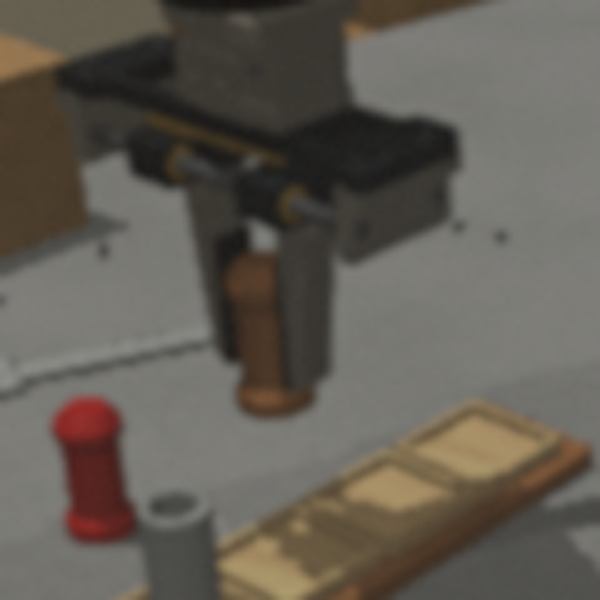

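The foot hangs practically upright, gripped on its collar (hence the 34.7 mm width). The grip is firm, so I carry it on.

```bash
python3 -m jog '[[[0,0,0],[6,0,0],0.0],[[0,0,0],[6,0,0],0.0],[[0,-0.014,-0.0421],[0,0,0],0.0],[[0,-0.014,-0.0421],[0,0,0],0.0],[[0,-0.014,-0.0421],[0,0,0],0.0]]' >/dev/null; python3 -m jog '[[[0,-0.014,-0.0421],[0,0,0],0.0],[[0,-0.014,-0.0421],[0,0,0],0.0],[[0,-0.014,-0.0421],[0,0,0],0.0],[[0,-0.014,-0.0421],[0,0,0],0.0],[[0,-0.014,-0.0421],[0,0,0],0.0]]' >/dev/null; python3 -m jog '[[[0,0,0],[0,0,0],0.0],[[0,0,0],[0,0,0],0.0],[[0,0,0],[0,0,0],0.0]]' >/dev/null; python3 d.py 486.7 179.4 33 -4.9
```

```text
t 22.07 tcp [487.2 178.3 123.1] yaw -5.02 tilt [-1.e+00 -8.e-04  6.e-04] w 34.4 F [0.6 0.1 0.2]
shift mm tool [90.1 -0.5 -1.1] turn about x -0.12
```

```bash
python3 -m jog '[[[0.03,-0.0005,-0.001],[0,0,0],0.0],[[0.03,0,0],[0,0,0],0.0],[[0.018,0,0],[0,0,0],0.0],[[0,0,0],[0,0,0],0.0],[[0,0,0],[0,0,0],0.0]]' >/dev/null;python3 -m jog '[[[0.007,0,0],[0,0,0],0.0],[[0.0035,0,0],[0,0,0],0.0],[[0,0,0],[0,0,0],0.0],[[0,0,0],[0,0,0],0.0],[[0,0,0],[0,0,0],0.0]]' >/dev/null; python3 d.py 486.7 179.4 33 -4.9
python3 - <<'E'
from h import *
s0=cams.camera("scene")["color"]
cv2.imwrite("pics/f3.png",cv2.resize(s0[170:290,340:460],None,fx=5,fy=5,interpolation=cv2.INTER_CUBIC))
E
```

```text
t 23.32 tcp [486.9 180.6  35.2] yaw -4.95 tilt [-1.e+00  2.e-04 -1.e-04] w 34.3 F [-0.4 -0.1 -0.6]
shift mm tool [ 2.2 -0.1  1.2] turn about x -0.05
```

View pics/f3.png

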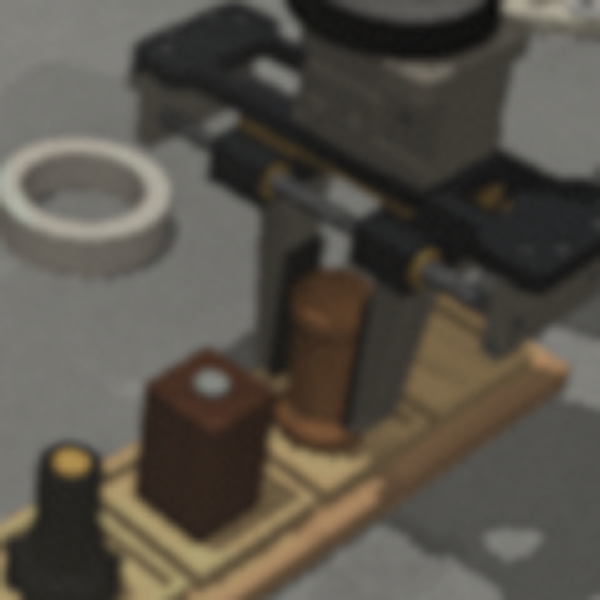

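The foot leans perhaps 5° in the grip, well inside its stable range, and is over its pocket at (320,430). I lower gently to contact and release slowly.

```bash
for i in 1; do python3 -m jog '[[[0.001,0,0],[0,0,0],0.0],[[0.001,0,0],[0,0,0],0.0],[[0,0,0],[0,0,0],0.0]]' | grep -E "tcp|ft"; python3 -m jog '[[[0.001,0,0],[0,0,0],0.0],[[0,0,0],[0,0,0],0.0]]' | grep -E "tcp|ft"; done
```

```text
tcp_pos: [487.7, 180.9, 34.0]
ft_force: [-0.8, -0.4, 10.9]
tcp_pos: [488.2, 181.3, 33.7]
ft_force: [-2.5, 0.8, 17.5]
```

```bash
python3 -m jog '[[[-0.002,0,0],[0,0,0],0.0],[[0,0,0],[0,0,0],0.39],[[0,0,0],[0,0,0],0.41],[[0,0,0],[0,0,0],0.44],[[0,0,0],[0,0,0],0.5]]' | tail -2;python3 -m jog '[[[0,0,0],[0,0,0],0.7],[[0,0,0],[0,0,0],0.7],[[0,0,0],[0,0,0],0.7]]' >/dev/null;  python3 d.py 486.7 179.4 33 -4.9
python3 -m jog '[[[-0.03,0,0],[0,0,0],0.7],[[-0.045,0,0],[0,0,0],0.7],[[-0.035,0,0],[0,0,0],0.7],[[0,0,0],[0,0,0],0.7],[[0,0,0],[0,0,0],0.7]]' >/dev/null; python3 d.py 636 -154.5 143 7
```

```text
ft_force: [-0.8, 0.2, -0.1]
width: 45.8
t 25.0 tcp [486.8 180.5  34.1] yaw -4.95 tilt [-1. -0. -0.] w 64.1 F [-0.8  0.   0.1]
shift mm tool [ 1.1 -0.   1.1] turn about x -0.05
t 25.62 tcp [486.4 180.4 143.5] yaw -4.95 tilt [-1.e+00 -5.e-04  2.e-04] w 64.3 F [ 0.9 -0.1  0. ]
shift mm tool [  0.5 178.  320.7] turn about x -11.95
```

```bash
python3 -m jog '[[[0,0,0],[-6,0,0],0.7],[[0,0,0],[-6,0,0],0.7],[[0,0.0134,0.0438],[0,0,0],0.7],[[0,0.0134,0.0438],[0,0,0],0.7],[[0,0.0134,0.0438],[0,0,0],0.7]]' >/dev/null; python3 -m jog '[[[0,0.0134,0.0438],[0,0,0],0.7],[[0,0.0134,0.0438],[0,0,0],0.7],[[0,0.0134,0.0438],[0,0,0],0.7],[[0,0.0134,0.0438],[0,0,0],0.7],[[0,0.0134,0.0438],[0,0,0],0.7]]' >/dev/null; python3 -m jog '[[[0,0,0],[0,0,0],0.7],[[0,0,0],[0,0,0],0.7],[[0,0,0],[0,0,0],0.7]]' >/dev/null; python3 d.py 636 -154.5 43 7
python3 - <<'E'
from h import *
a=cams.camera("top")["color"];s0=cams.camera("scene")["color"]
f=lambda i:cv2.resize(i,None,fx=3,fy=3,interpolation=cv2.INTER_CUBIC)
cv2.imwrite("pics/g1.png",np.hstack([f(a[130:310,180:250]),f(s0[110:290,200:395])]))
E
```

```text
t 27.25 tcp [ 635.5 -152.9  143.4] yaw 7.1 tilt [-1.0e+00 -1.3e-03 -7.0e-04] w 64.0 F [0.4 0.3 0. ]
shift mm tool [100.4   0.5   1.8] turn about x 0.1
```

View pics/g1.png

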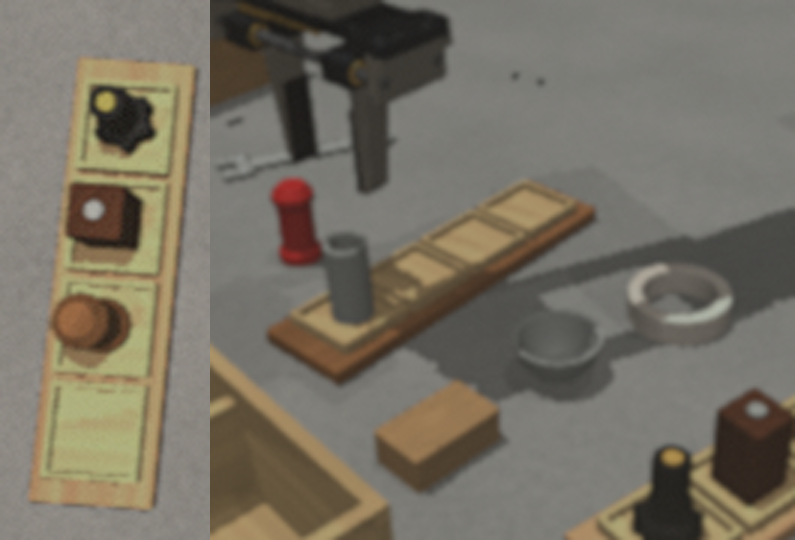

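The foot stands upright in pocket 2 from the robot, at (95,325) in the top crop. The last part is the sleeve at (348,280) in the scene crop, gripped at 30 N and bound for (417,185.3).

```bash
python3 -m jog '[[[0.03,0.0005,0.0015],[0,0,0],0.7],[[0.03,0,0],[0,0,0],0.7],[[0.03,0,0],[0,0,0],0.7],[[0.01,0,0],[0,0,0],0.7],[[0,0,0],[0,0,0],0.7]]' >/dev/null; python3 -m jog '[[[0,0,0],[0,0,0],0.0],[[0,0,0],[0,0,0],0.0],[[0,0,0],[0,0,0],0.0],[[0,0,0],[0,0,0],0.0],[[0,0,0],[0,0,0],0.0]]' 30 >/dev/null;  python3 d.py 636 -154.5 43 7
python3 -m jog '[[[-0.02,0,0],[0,0,0],0.0],[[-0.03,0,0],[0,0,0],0.0],[[-0.04,0,0],[0,0,0],0.0],[[0,0,0],[0,0,0],0.0],[[0,0,0],[0,0,0],0.0]]' >/dev/null;  python3 d.py 417 185.3 133 -4.9
```

```text
t 28.6 tcp [ 637.3 -155.5   44.7] yaw 7.05 tilt [-1.e+00  8.e-04  2.e-04] w 32.6 F [-0.5  0.5  5.2]
shift mm tool [ 1.7 -1.2 -1.1] turn about x 0.05
t 29.23 tcp [ 636.5 -155.4  134. ] yaw 7.05 tilt [-1.e+00 -3.e-04 -1.e-04] w 32.1 F [ 0.6 -1.2 -1.4]
shift mm tool [   1.1 -176.  -365.1] turn about x 11.95
```

Run:
```python
from h import *
s=cams.camera("scene");s0=s["color"];print(((proj(s,robot.get_state()["tcp_pos"])-[190,90])*5).round())
cv2.imwrite("pics/v1.png",cv2.resize(s0[90:210,190:310],None,fx=5,fy=5,interpolation=cv2.INTER_CUBIC))
```

```text
[260. 401.]
```

View pics/v1.png

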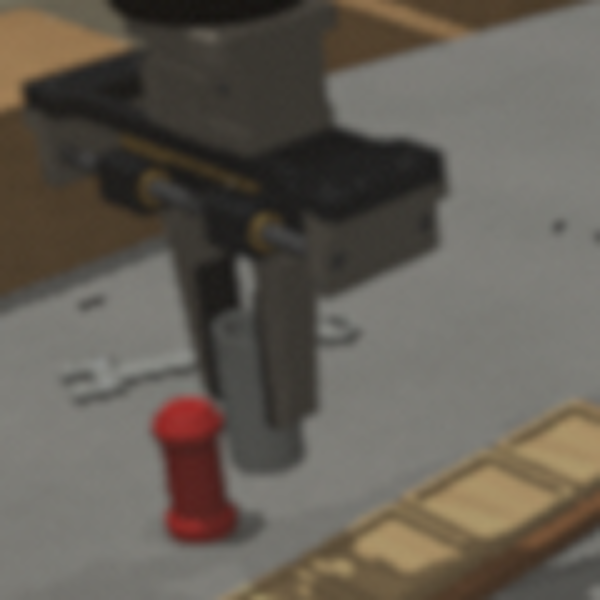

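The sleeve hangs upright between the pads at (260,390), lifted clear, and the red foot is untouched.

```bash
python3 -m jog '[[[0,0,0],[6,0,0],0.0],[[0,0,0],[6,0,0],0.0],[[0,-0.031,-0.0401],[0,0,0],0.0],[[0,-0.031,-0.0401],[0,0,0],0.0],[[0,-0.031,-0.0401],[0,0,0],0.0]]' >/dev/null; python3 -m jog '[[[0,-0.031,-0.0401],[0,0,0],0.0],[[0,-0.031,-0.0401],[0,0,0],0.0],[[0,-0.031,-0.0401],[0,0,0],0.0],[[0,-0.031,-0.0401],[0,0,0],0.0],[[0,-0.031,-0.0401],[0,0,0],0.0]]' >/dev/null; python3 -m jog '[[[0,0,0],[0,0,0],0.0],[[0,0,0],[0,0,0],0.0],[[0,0,0],[0,0,0],0.0]]' >/dev/null; python3 d.py 417 185.3 43 -4.9
python3 -m jog '[[[0.03,0,-0.001],[0,0,0],0.0],[[0.03,0,0],[0,0,0],0.0],[[0.018,0,0],[0,0,0],0.0],[[0,0,0],[0,0,0],0.0],[[0,0,0],[0,0,0],0.0]]' >/dev/null; python3 d.py 417 185.3 43 -4.9
```

```text
t 30.9 tcp [417.9 184.6 133.7] yaw -5.02 tilt [-1.e+00 -4.e-04  5.e-04] w 32.4 F [ 0.2 -0.5 -1.9]
shift mm tool [90.7 -0.9 -0.6] turn about x -0.12
t 31.52 tcp [418.3 186.1  56.6] yaw -5.01 tilt [-1.e+00  5.e-04 -2.e-04] w 33.0 F [ 0.5 -0.2 -1.4]
shift mm tool [13.6 -1.2  1. ] turn about x -0.11
```

```bash
python3 -m jog '[[[0.006,0,0.001],[0,0,0],0.0],[[0.004,0,0],[0,0,0],0.0],[[0,0,0],[0,0,0],0.0],[[0,0,0],[0,0,0],0.0]]' | grep -E "tcp|ft"; python3 -m jog '[[[0.001,0,0],[0,0,0],0.0],[[0,0,0],[0,0,0],0.0]]' | grep -E "tcp|ft"
python3 - <<'E'
from h import *
s0=cams.camera("scene")["color"]
cv2.imwrite("pics/v2.png",cv2.resize(s0[150:270,370:490],None,fx=5,fy=5,interpolation=cv2.INTER_CUBIC))
E
```

```text
tcp_pos: [417.5, 185.6, 46.2]
ft_force: [0.5, -0.6, -1.2]
tcp_pos: [417.5, 185.5, 45.1]
ft_force: [0.9, 0.1, -2.0]
```

View pics/v2.png

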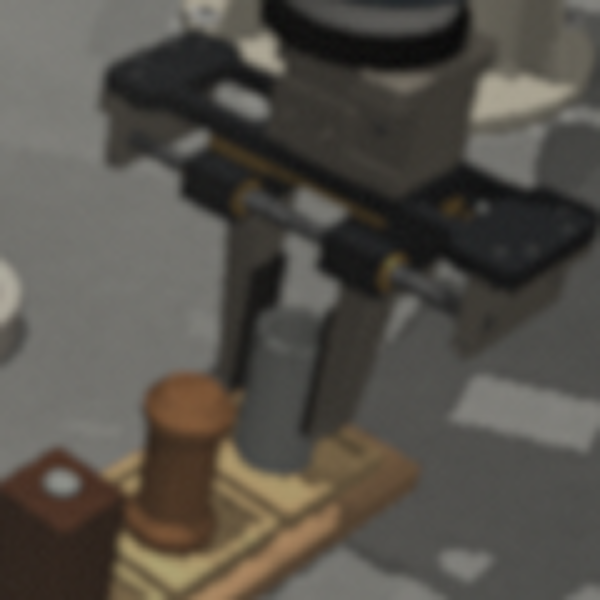

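The sleeve is over the near pocket at (275,440), leaning slightly in the grip, with the foot upright at (185,460). I lower it to contact.

```bash
python3 -m jog '[[[0.001,0,0],[0,0,0],0.0],[[0,0,0],[0,0,0],0.0]]' | grep -E "tcp|ft"; python3 -m jog '[[[0.001,0,0],[0,0,0],0.0],[[0,0,0],[0,0,0],0.0]]' | grep -E "tcp|ft"
```

```text
tcp_pos: [417.6, 185.6, 44.6]
ft_force: [-1.3, -1.3, 7.4]
tcp_pos: [417.8, 185.6, 44.5]
ft_force: [-5.9, -2.6, 24.2]
```

```bash
python3 -m jog '[[[-0.0015,0,0],[0,0,0],0.0],[[0,0,0],[0,0,0],0.37],[[0,0,0],[0,0,0],0.39],[[0,0,0],[0,0,0],0.42],[[0,0,0],[0,0,0],0.5]]' | tail -2;python3 -m jog '[[[0,0,0],[0,0,0],0.7],[[0,0,0],[0,0,0],0.7],[[0,0,0],[0,0,0],0.7]]' >/dev/null
python3 -m jog '[[[-0.03,0,0],[0,0,0],0.7],[[-0.05,0,0],[0,0,0],0.7],[[-0.05,0,0],[0,0,0],0.7],[[-0.05,0,0],[0,0,0],0.7],[[0,0,0.05],[0,0,0],0.7]]' >/dev/null
python3 -m jog '[[[0,0,0.06],[0,0,0],0.7],[[0,0,0.06],[0,0,0],0.7],[[0,0,0.06],[0,0,0],0.7],[[0,0,0.04],[0,0,0],0.7],[[0,0,0],[0,0,0],0.7]]' | head -3
python3 - <<'E'
from fit import *
C={n:cams.camera(n) for n in("top","scene")}
tg=dict(knob_mid=(625.7,167),block_mid=(557,173),foot_mid=(487,179),sleeve_mid=(417,185))
for q,x0 in tg.items():
    V=[]
    for n in C:
        ms=[m for m in finder.masks_of(n,q) if np.linalg.norm(ray(C[n],m["point"],50)[:2]-x0)<40]
        if ms: V.append((C[n],ms[0]["mask"].astype(float)))
    print(q,len(V),[(np.round(p,1),round(f,2)) for p,f in [fit([v],q,x0,-5) for v in V]])
f=lambda i,k:cv2.resize(i,None,fx=k,fy=k,interpolation=cv2.INTER_CUBIC)
cv2.imwrite("pics/end.png",np.hstack([f(C["top"]["color"][130:310,180:270],3),f(C["scene"]["color"][170:350,300:470],3)]))
E
```

```text
ft_force: [-0.2, 0.1, -0.5]
width: 45.3
clock: 35.08
tcp_pos: [393.8, -85.6, 224.6]
ee_rot: [[0.0, 0.996, -0.09], [-0.0, -0.09, -0.996], [-1.0, 0.0, 0.0]]
knob_mid 2 [(array([627.4, 166.3,   4.3]), np.float64(0.12)), (array([629.7, 168.5,   1.6]), np.float64(0.15))]
block_mid 2 [(array([557. , 173.3,  -4.6]), np.float64(0.06)), (array([559.2, 176.1,   7.1]), np.float64(0.1))]
foot_mid 2 [(array([486.2, 180.9,   2.9]), np.float64(0.07)), (array([487.4, 182.7,   6.5]), np.float64(0.14))]
sleeve_mid 2 [(array([4.152e+02, 1.833e+02, 2.000e-01]), np.float64(0.08)), (array([418.9, 188.2,   1.3]), np.float64(0.11))]
```

View pics/end.png

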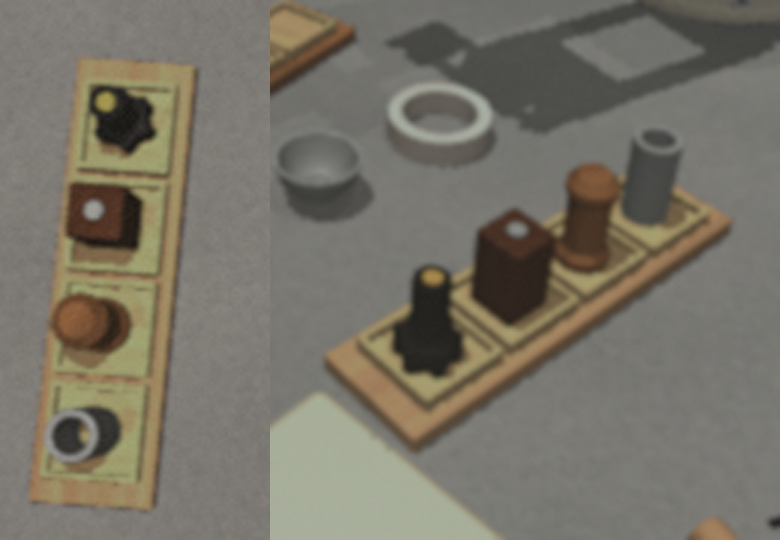

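All four parts stand upright in their pockets: knob farthest at (125,120) in the top crop, then block (105,215), foot (90,325) and sleeve nearest (80,430). The arm is clear, so I hand in.

```bash
python3 -c "
from cell import ticket; print(ticket.sign_off())"
```

```text
the job is handed in; nothing more can be done
None
```

All four parts now stand in the new rack in reverse order: from farthest to nearest, knob, block, brown foot, sleeve. The job was handed in after about 35 s of robot time, with the arm clear and the red foot never touched.

- **Final check:** the last pictures from both cameras show every part upright inside its own pocket. Top-camera fits put each part within about 3 mm of the measured pocket centre.
- **Disagreement between cameras:** the scene camera's fits lie 2–6 mm from the top camera's, towards the scene camera. I took this to be calibration bias; at these offsets the parts still fit inside the pockets.
- **In the grip:** the foot was held on its collar (34.6 mm opening instead of the 30 mm neck) and leaned a few degrees. The sleeve also leaned slightly and read 32–33 mm instead of 34 mm. Both stood straight once released.
- **Forces:** the largest I read was about 25 N, when setting the sleeve down.

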